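# Press a snap cap home on a headspace vial in a bench capper

## Task

Lift the vial sled out of its parking dock, set it down free on the bench in front of the bench capper, then take it again by its fin and slide it, vial first, into the capper as far as it goes. Let go and press the capper's sprung plunger head down until it stops, so that the cap is fully home on the vial, then let the plunger come back up. Be gentle, for the vial is glass, keep the sled upright, and leave everything else where it stands.

Things in the scene. Friction and masses are not known exactly. Their poses are not given: they have to be found in the camera images.
- press: Bench capper, fixed; origin on the bench under its plunger, z up. White head block (z 88-126 mm, x -22 to 51, y +-38) on posts with clear side guards, black plunger head above. Entrance at its -x: a tunnel along +x at bench level, 48 mm wide, 88 high, with a low end stop at x 45 that meets the sled's front end. Guides 12 mm high flare from 48 mm wide at x -22 to 80 mm at x -62.
- nest (a point): The point on the bench straight under the plunger, at the capper's origin, where the sled's origin must come; axes as the capper's.
- plunger_top (a point): Centre of the flat top of the black plunger head (34 mm across the flat, 42 mm in all), 182 mm above the bench at rest. It moves down with the plunger.
- plunger (a joint): How far the plunger is down, m: 0 at rest; it springs back. Spring about 3 N at first, 7.5 N at 32 mm. The steel foot under it is screwed out to a different length each time (not measured): it meets the raised cap after 5 to 27 mm, pushing the cap takes some 3.5 N more, and the cap is home and the plunger stops after 12 to 32 mm, where the force rises steeply. The vial stands up to 35 N.
- sled: Aluminium sled with an amber glass vial fixed upright on it. Origin on its underside, below the vial's axis; x to its front end, z up. Base plate 80 x 44 x 14 mm (x -35 to 45), then a strip 18 wide, 10 thick back to x -103 that carries the fin. About 0.3 kg, centre of mass within 10 mm of the vial's axis. At first in the dock, its fin between tall walls.
- vial (a point): Centre of the glass vial's graspable body, 29 mm above the sled's underside: vial 23 mm in diameter from 14 to 44 mm up, above it a 16 mm neck and the 20 mm cap, whose top is 54 mm above the underside when home. Axes as the sled's.
- fin_centre (a point): Middle of the sled's upright fin, 30 mm above the sled's underside and 90 mm behind the vial's axis (-x of the sled): fin 12 mm thick (sled's y), 26 mm long (x), from 10 to 48 mm up. Axes as the sled's.
- fin: The fin itself, origin at its foot, 8 mm above the sled's underside.
- cap (a joint): How far the snap cap still stands above its home on the vial, m: 5 to 7 mm at first, 0 when fully home. It is stiff, and stays where it is pushed.
- dock: Grey parking dock, fixed; at the start its origin and axes coincide with the sled's. Walls 12 mm high round the base plate (y +-29, x up to 54 mm) and 58 mm high round the fin (x -113 to -66, y +-19), so that fingers cannot reach the fin there. Open above: the sled lifts straight out.
- solvent: Clear solvent bottle, 66 mm in diameter, 130 mm high, standing; origin under it. Bystander.
- capjar: Small jar, 42 mm in diameter, 50 mm high, standing; origin under it. Bystander.
- beaker: Glass beaker, 68 mm in diameter, 85 mm high, standing; origin under it. Bystander.
- capbox: Cardboard box 90 x 120 x 50 mm; origin under it. Bystander.
- driver: Screwdriver 160 mm long, lying. Bystander.
- wrench: Wrench 150 mm long, lying. Bystander.
Things that resemble listed ones, but are neither listed nor needed, are in the scene too. What is shaped like the sled but yellow is not meant.

How it is judged:
On the way, in this order (a step that is already met when the one before it is completed fails the run):
1. the sled stands on the bench, out of the dock and not yet in the capper, let go (height (world z) of sled below 0.004 m and angle between sled's own z axis and vertical below 0.1 rad and horizontal distance between sled and dock above 0.08 m and horizontal distance between sled and nest above 0.04 m and contact force between the fingers and sled below 0.2 N), for 0.1 s.
2. the sled is taken by its fin, outside the capper (contact force between the fingers and fin above 1 N and horizontal distance between sled and nest above 0.02 m), for 0.1 s.
3. the sled is fully in the capper with the cap still up, let go (horizontal distance between sled and nest below 0.005 m and angle between sled's own z axis and vertical below 0.1 rad and height (world z) of sled below 0.005 m and value of joint cap above 0.003 m and contact force between the fingers and sled below 0.2 N), for 0.1 s.
4. the plunger is pressed down and the cap is home (horizontal distance between sled and nest below 0.005 m and angle between sled's own z axis and vertical below 0.1 rad and height (world z) of sled below 0.005 m and value of joint plunger above 0.008 m and value of joint cap below 0.001 m), for 0.1 s.
At the end, for the whole second after the job is handed in: The sled stands level in the capper, its origin within 5 mm of the nest, at rest; the cap is within 1 mm of fully home; the plunger is back within 3 mm of its top position (horizontal distance between sled and nest below 0.005 m and angle between sled's own z axis and vertical below 0.1 rad and height (world z) of sled below 0.005 m and value of joint cap below 0.001 m and value of joint plunger below 0.003 m and linear speed of sled below 0.01 m/s); the robot touches nothing.
It fails at once if the vial or sled is pressed or rammed by the capper's parts with more than 35 N (contact force between press and sled above 35 N).
It fails at once if the sled is tipped over by more than about 35 degrees (angle between sled's own z axis and vertical above 0.6 rad).
It fails at once if the bottle, jar, beaker, cardboard box, screwdriver or wrench is pushed more than 40 mm (distance of any of solvent, capjar, beaker, capbox, driver, wrench from where it was at the start of the episode above 0.04 m).
It fails at once if the bottle, jar, beaker or box is knocked over (angle between any of solvent, capjar, beaker, capbox's own z axis and vertical above 0.5 rad).
It also fails if it takes over 64 s, if anything falls off the work surface, if the arm or the gripper's body presses on something with over 40 N, if the wrist force passes 120 N, or if a joint passes its speed limit or range.

## Robot

A 6-joint arm with a two-finger parallel gripper is mounted at the origin on the work surface. World frame = base frame: x ahead of the robot, y to its left, z up, the work surface at z = 0. Lengths are in m, angles in rad, forces in N, time in s.
With the tool pointing down it reaches from about 0.35 to 0.85 m from the base axis. Payload 8.1 kg.
Tool frame: the origin (TCP) lies midway between the tips of the shut fingers; the grasp point (between the pads) lies robot.grasp_offset behind it (robot.grasp_offset is the distance from the TCP to the grasp point, in m); z points along the fingers, y is the direction in which the jaws open and shut (so a half turn about z gives the same grasp; the last joint's range is limited). The gripper opens to 93 mm and grips with 3 to 60 N. Pads are 15 mm wide; open, the fingers measure 128 mm over their backs; the gripper's body (75 mm by 188 mm) begins 65 mm behind the grasp point.
Start: joints at [-1.242, 0.13, 1.488, -0, 1.523, -0.085], TCP at [0.241, -0.549, 0.219] pointing down, gripper open.
Joint ranges: [-2.96, 2.96], [-0.89, 2.26], [0.02, 2.5], [-1.34, 4.48], [0, 2.73], [-2.66, 2.66]. Speed limits (rad/s): [2.39, 2.39, 2.79, 3.14, 3.14, 3.14].

## Interface

Orientations are given as a rotation vector (axis times angle).
In Python, from plant import robot gives the robot as it stands.
- The arm moves only by the shell command python3 -m handwheel 'ROWS' [OPENING] [FORCE]. ROWS is text: rows parted by semicolons, each of 6 numbers parted by spaces: the shift along the world's x, y, z each as a share of 0.3 m, from -1 to 1, then the turn, a rotation vector about the world's x, y, z each as a share of 45 degrees, from -1 to 1. A call has 1 to 5 rows; each row is the pose to reach, as a shift and turn from the pose commanded when the call began; what a row does not reach only later rows make up. A row lasts 1/10 s, in which the tool goes at most 50 mm and 8.59 degrees, less where a joint would pass 70% of its speed; a pose out of reach is approached as far as the arm can. A call with a number of a shift or a turn outside -1 to 1 is refused whole. A call with a gripper value outside its range is refused whole. OPENING is the closure, from -1 (fully open) to 1 (shut), set as the call begins (- or left out, the last holds). The fingers move at their own pace and stop on an object; FORCE is the grip in N (left out, the last holds). Time passes only in rows, so rows that repeat a pose let the fingers close. It gives the time, the measured TCP pose, the force and the opening at its end, in the units of the state.
- robot.read_state(): the state, without advancing time (a new reading comes with each control period).
- robot.read_camera(name): name is "side" or "top"; returns (picture, depth): 400x640x3 uint8, red, green, blue; 400x640 float32, m along the optical axis (not along the pixel's ray), 0 where there is no reading.
- robot.camera_model(name): a dict with "camera_matrix" (3x3 intrinsics, pixels), "dist" ([k1, k2, p1, p2, k3] as OpenCV has them; the pictures are not rectified), "pose" (4x4, takes a point from camera to world coordinates). Camera axes: x right, y down, z forward; pixel columns grow to the right and rows downward; lengths in m; the calibration is good to about 2 mm. A picture is of the moment at which its call begins. camera_model takes no time and is no camera call.
- robot.close_job(): hands the job in, once; it reports no verdict.
Trained networks look in the newest picture that a camera, given by its name, has taken for a name from the list of things; names that differ only in an ending like _2 or _b are one class to them, and where a whole thing is asked for, a point or a joint stands for the part that bears it (a point fixed in the world has none). Each returns a list of dicts, best first, with "conf" (0 to 1); they miss things now and then, are a little off and sometimes report something else, mostly with a low value. They report only what shows in the picture. A call takes as long as a camera call. They do not tell look-alikes from the thing itself.
- robot.look_for(camera, query): "rect" ([centre column, centre row, width, height] in pixels, round what is visible of it).
- robot.silhouettes(camera, query): "pixels" (400x640 bool, what is visible of it) and "rect" ([centre column, centre row, width, height] in pixels, round what is visible of it).
- robot.tip_of(camera, query): "at" ([row, column] in pixels: a listed point, or the origin of a listed thing).
The state is a dict: "t": time; "q": joint angles; "dq": joint speeds; "joint_torque": joint torques, N m; "tool_pos": TCP position; "orientation": TCP orientation; "force": force on the tool from outside, world axes, zero at the start; "wrist_torque": the same for the moment, N m; "opening": finger opening in m.
Only numpy, scipy, OpenCV 4.12 (cv2) and the standard library are available. Lean on these libraries where they do the work, as an engineer would, in place of code of your own. Each camera call takes 0.05 s, during which the arm holds its last target.

## Working session

There is one attempt and no reset: what is moved stays moved. The work goes in short steps, Python scripts to look and compute and a shell command to move; the robot and the scene stay as the last step left them, time stands still between calls to the robot, and variables do not carry over. Pictures are saved under pics/ and viewed, and the job is handed in when it is done.

```bash
ls -la; mkdir -p pics
python3 - <<'E'
from plant import robot
import cv2,numpy as np
s=robot.read_state()
for k,v in s.items(): print(k,np.round(v,4))
print(robot.grasp_offset)
for c in ("side","top"):
    p,d=robot.read_camera(c)
    cv2.imwrite(f"pics/{c}0.png",p[:,:,::-1])
    np.save(f"{c}0_d.npy",d)
    m=robot.camera_model(c); print(c,{k:np.round(v,4).tolist() for k,v in m.items()})
E
```

```text
total 12
drwxr-xr-x  3 agent agent 4096 Dec  6 23:18 .
drwxr-xr-x 23 root  root  4096 Dec  6 23:18 ..
drwxr-xr-x  2 agent agent 4096 Dec  6 23:18 pics
t 0.0
q [-1.2424  0.1312  1.4893 -0.      1.523  -0.0854]
dq [-0.001   0.0003  0.0008 -0.0002 -0.0012  0.0006]
joint_torque [ 9.00000e-04 -5.59832e+01 -4.91760e+01  7.65000e-02  3.52000e-02
 -1.00000e-04]
tool_pos [ 0.2411 -0.5488  0.2176]
orientation [-3.0728e+00 -6.4490e-01  4.0000e-04]
force [ 0.9022  0.2324 -0.4306]
wrist_torque [-0.0136 -0.022   0.0073]
opening 0.093
0.0188
side {'camera_matrix': [[450.4787, 0.0, 318.3537], [0.0, 450.4787, 203.167], [0.0, 0.0, 1.0]], 'dist': [-0.0841, 0.0, 0.0, 0.0, 0.0], 'pose': [[-0.891, -0.2165, 0.399, 0.0021], [-0.4538, 0.4495, -0.7695, 1.0769], [-0.0127, -0.8667, -0.4987, 0.8174], [0.0, 0.0, 0.0, 1.0]]}
top {'camera_matrix': [[508.2361, 0.0, 311.3494], [0.0, 508.2361, 193.6254], [0.0, 0.0, 1.0]], 'dist': [-0.0338, 0.0, 0.0, 0.0, 0.0], 'pose': [[-0.0094, -0.9961, 0.0878, 0.4031], [-0.9999, 0.01, 0.0067, 0.0069], [-0.0075, -0.0877, -0.9961, 1.571], [0.0, 0.0, 0.0, 1.0]]}
```

View pics/side0.png

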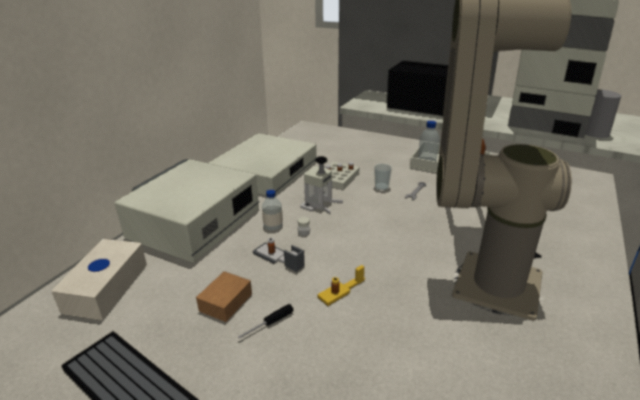

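View pics/top0.png

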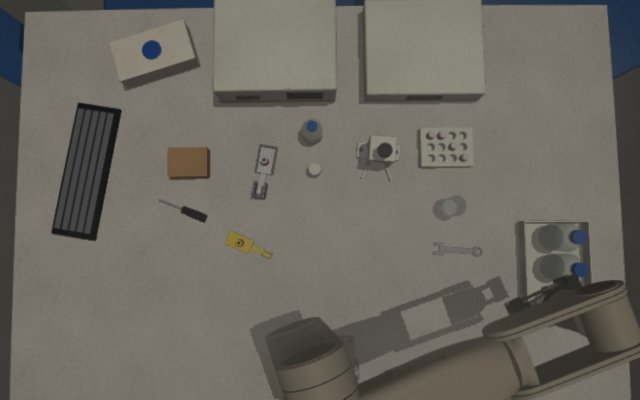

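The grey sled sits in the dock near top (263,170). The look-alike is the yellow sled at top (247,245). The capper is near top (380,150), with its entrance towards the robot. Next I'll measure these.

```bash
cat > h.py <<'E'
from plant import robot
import cv2,numpy as np
M={c:robot.camera_model(c) for c in("side","top")}
def ray(c,col,row):
    m=M[c];K=np.array(m["camera_matrix"]);D=np.array(m["dist"]);T=np.array(m["pose"])
    n=cv2.undistortPoints(np.array([[[col,row]]],float),K,D)[0,0]
    return T[:3,3],T[:3,:3]@np.array([n[0],n[1],1])
def onz(c,col,row,z):
    o,d=ray(c,col,row);return o+d*(z-o[2])/d[2]
def bydepth(c,col,row,dep):
    o,d=ray(c,col,row);return o+d*dep
def proj(c,P):
    m=M[c];T=np.linalg.inv(np.array(m["pose"]))
    r,_=cv2.Rodrigues(T[:3,:3])
    return cv2.projectPoints(np.array(P,float).reshape(-1,1,3),r,T[:3,3],np.array(m["camera_matrix"]),np.array(m["dist"]))[0][:,0]
def tri(a,b):
    # a,b: (cam,col,row)
    o1,d1=ray(*a);o2,d2=ray(*b)
    A=np.stack([d1,-d2],1);t=np.linalg.lstsq(A,o2-o1,rcond=None)[0]
    p,q=o1+d1*t[0],o2+d2*t[1];return (p+q)/2,np.linalg.norm(p-q)
def crop(c,p,x0,y0,x1,y1,s,name):
    cv2.imwrite(name,cv2.resize(p[y0:y1,x0:x1,::-1],None,fx=s,fy=s,interpolation=cv2.INTER_CUBIC))
E
python3 - <<'E'
from h import *
for q,z in (("sled",0),("vial",.029),("fin_centre",.03),("dock",0),("press",0),("nest",0),("plunger_top",.182)):
    for c in("top","side"):
        for r in robot.tip_of(c,q)[:3]:
            row,col=r["at"]; print(q,c,round(r["conf"],2),[round(col,1),round(row,1)],np.round(onz(c,col,row,z),4))
p=cv2.imread("pics/top0.png")[:,:,::-1]
crop("top",p,220,110,440,270,3.6,"pics/topc.png")
p=cv2.imread("pics/side0.png")[:,:,::-1]
crop("side",p,240,140,400,310,3.5,"pics/sidec.png")
E
```

```text
sled top 0.96 [240.5, 243.9] [0.3882 0.2373 0.    ]
sled top 0.58 [264.0, 159.9] [0.6488 0.1644 0.    ]
sled side 0.78 [334.3, 293.4] [ 0.3951  0.233  -0.    ]
sled side 0.72 [273.5, 252.4] [0.6426 0.1455 0.    ]
vial top 0.91 [263.8, 160.9] [0.6412 0.1621 0.029 ]
vial top 0.51 [257.8, 188.6] [0.556  0.1805 0.029 ]
vial side 0.73 [337.2, 284.3] [0.3898 0.2266 0.029 ]
vial side 0.68 [267.9, 247.8] [0.6474 0.1661 0.029 ]
fin_centre top 0.8 [257.0, 191.0] [0.5486 0.1829 0.03  ]
fin_centre top 0.72 [269.3, 253.3] [0.3595 0.1458 0.03  ]
fin_centre top 0.34 [183.2, 210.3] [0.4918 0.4082 0.03  ]
fin_centre side 0.73 [359.6, 271.9] [0.3557 0.1527 0.03  ]
fin_centre side 0.59 [293.3, 262.2] [0.5429 0.195  0.03  ]
dock top 0.86 [262.9, 163.2] [0.6385 0.1679 0.    ]
dock side 0.89 [273.6, 259.0] [0.6245 0.1739 0.    ]
press top 0.67 [378.4, 159.2] [ 0.6473 -0.1928  0.    ]
nest top 0.64 [378.6, 161.7] [ 0.6394 -0.1933  0.    ]
nest side 0.9 [319.3, 199.6] [ 0.6648 -0.2092  0.    ]
plunger_top top 0.43 [386.5, 150.5] [ 0.6431 -0.1926  0.182 ]
plunger_top side 0.72 [265.5, 324.8] [0.3882 0.5623 0.182 ]
plunger_top side 0.61 [320.1, 156.8] [ 0.6504 -0.1916  0.182 ]
```

View pics/topc.png

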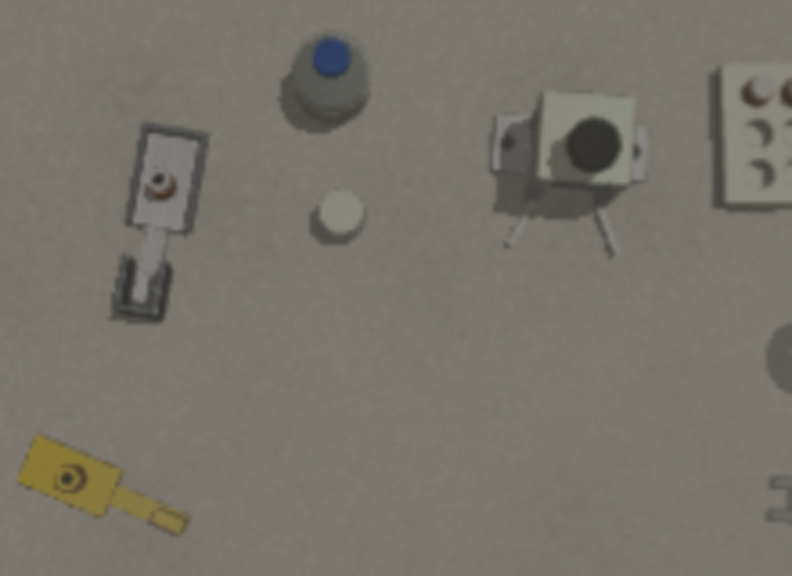

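View pics/sidec.png

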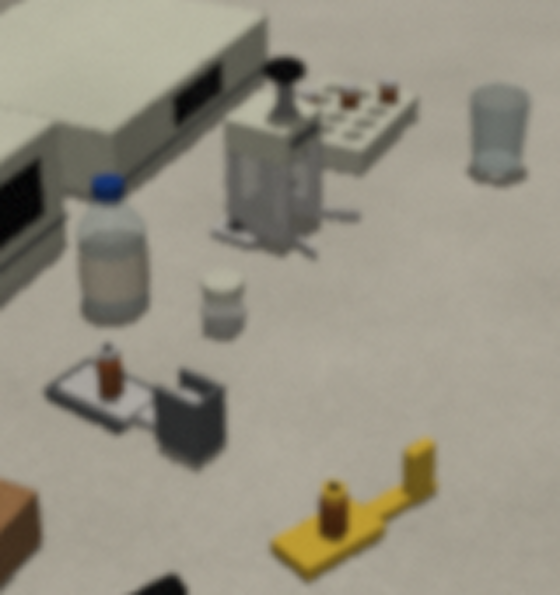

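Run:
```python
from h import *
p=cv2.imread("pics/top0.png")[:,:,::-1]
a=cv2.resize(p[135:205,235:295,::-1],None,fx=7,fy=7,interpolation=cv2.INTER_CUBIC)
b=cv2.resize(p[125:190,350:410,::-1],None,fx=6.5,fy=6.5,interpolation=cv2.INTER_CUBIC)
h=max(a.shape[0],b.shape[0]);a=cv2.copyMakeBorder(a,0,h-a.shape[0],0,0,0);b=cv2.copyMakeBorder(b,0,h-b.shape[0],0,0,0)
o=np.hstack([a,b]); print(o.shape)
o=np.clip(o.astype(float)*1.5,0,255).astype(np.uint8)
cv2.imwrite("pics/z1.png",cv2.resize(o,None,fx=.98,fy=.98))
d=np.load("top0_d.npy")
m=M["top"];T=np.array(m["pose"])
# height map
uu,vv=np.meshgrid(np.arange(640),np.arange(400))
n=cv2.undistortPoints(np.stack([uu,vv],-1).reshape(-1,1,2).astype(float),np.array(m["camera_matrix"]),np.array(m["dist"]))[:,0]
P=(T[:3,3]+ (np.c_[n,np.ones(len(n))]*d.reshape(-1,1))@T[:3,:3].T).reshape(400,640,3)
np.save("P_top.npy",P)
np.set_printoptions(linewidth=250)
print((P[138:202:2,250:280:2,2]*1000).round().astype(int))
print((P[132:184:2,354:404:2,2]*1000).round().astype(int))
```

```text
(490, 810, 3)
[[   6   -1    3    2    6   -3   -1    4    2    9   -7   -8    1   -3    8]
 [   1    6   -1   -2    1    1   -4    3   -3   -5    2   -6    8   -2    1]
 [   4   -1    1   -4   -3    1    0   -4   -1    1   -3    5    5   -4    1]
 [   2   -6    6    3 1571   23   14    9   -6    2   -1    6    0    6    5]
 [  -3  -10    4   -2    2   13    4   14   14   17   15   13   19   15    1]
 [   3   -3    0   -1    5    5   15   18   11   11   14   -2    3   19   -1]
 [  -1   -1    3    3   15    7   10   15   14   11   17   11    8    9    1]
 [  -4    5    5   -7   18   14   11   15   13   13   19   10   14   14    2]
 [   7    3    2   -4   15   17   15   12   16   13   15   15    8   11   -5]
 [  -1    3    7   -1   12   21   15   14    9   11   15   11    2    1    3]
 [   3   -1   -4    4   16   12   62   61   54   12   14   17 1571   -4   -5]
 [  -7   -8   -3   -2   -1   14   54   62   64   41   12   11    7   -3   -1]
 [  -3    0    1   13   18   19   56   57   47   31   18   19    8    5    1]
 [   3 1571    3    6   13   12   16   44   37   15   11    9   18   -1 
[... 4039 characters left out ...]
  7   -5   -5   -5   16    7    0   -1    0    1   -8   -3]
 [  -2   -5   -4    1   14   14    0    1   -6    1    2    3   -2   -4   -2   -5   -1    3    0    1    1   -5    1   -4    0]
 [   3    1    4   -1   12    0   -6   -3   -1   -2   -5   -2    0   -2   -2   -6    5    5   12    0    2   -3   -2    4    4]
 [   0    0    1    1    3    4    0    0    9    6    0    0    2    5    2   -6    6    0   17    2    4    0   -1    1   -5]
 [   2    4   -1    5    1    4   -2   -2   -4    2   -2    1    4   -1   -4    5    1    3   14   -6    0   -5   -3    1    1]
 [   1   -1    3   -2    1   -2    0   -3    2    0   -1    0   -5   -2   -1    5    2    1    0   -2   -2    0   -3    2    3]]
```

View pics/z1.png

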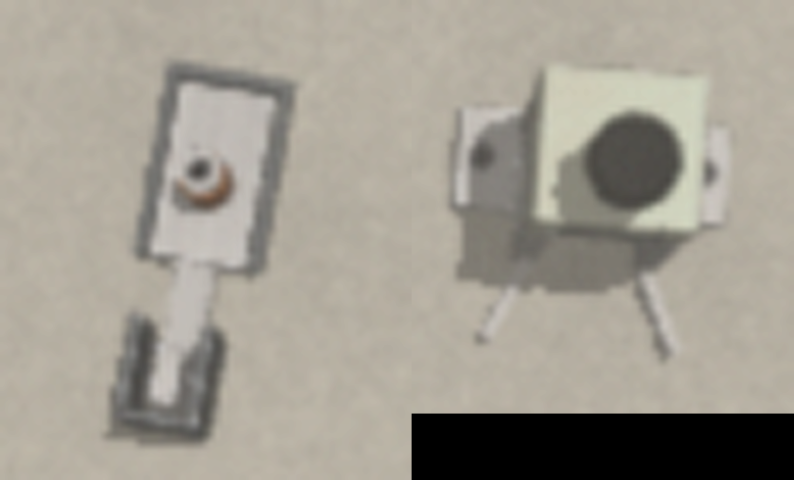

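```bash
cat > fit.py <<'E'
from h import *
from scipy.optimize import minimize
def poly_cov(c,polys,box,ss=6):
    x0,y0,x1,y1=box
    im=np.zeros(((y1-y0)*ss,(x1-x0)*ss),np.uint8)
    for P in polys:
        q=(proj(c,P)+.5-[x0,y0])*ss-.5
        cv2.fillPoly(im,[np.round(q*16).astype(int)],255,shift=4)
    return cv2.resize(im,(x1-x0,y1-y0),interpolation=cv2.INTER_AREA)/255.
def rect(x,y,yaw,x0,x1,y0,y1,z):
    R=np.array([[np.cos(yaw),-np.sin(yaw)],[np.sin(yaw),np.cos(yaw)]])
    q=np.array([[x0,y0],[x1,y0],[x1,y1],[x0,y1]])@R.T+[x,y]
    return np.c_[q,np.full(4,z)]
def boxhull(x,y,yaw,x0,x1,y0,y1,z0,z1,c):
    P=np.r_[rect(x,y,yaw,x0,x1,y0,y1,z0),rect(x,y,yaw,x0,x1,y0,y1,z1)]
    h=cv2.convexHull(proj(c,P).astype(np.float32),returnPoints=False)[:,0]
    return P[h]
def fit(c,mask,box,model,p0,ig=None):
    x0,y0,x1,y1=box;m=mask[y0:y1,x0:x1].astype(float)
    w=np.ones_like(m) if ig is None else 1-ig[y0:y1,x0:x1]
    f=lambda p:(w*(poly_cov(c,model([p[0],p[1],p[2]/10]),box)-m)**2).sum()
    p=np.array(p0,float);p[2]*=10
    for _ in range(3):
        r=minimize(f,p,method="Nelder-Mead",options=dict(initial_simplex=np.array([p,p+[.008,0,0],p+[0,.008,0],p+[0,0,.8]]),xatol=1e-5,fatol=1e-3));p=r.x
    return np.r_[p[:2],p[2]/10],r.fun
E
python3 - <<'E'
from fit import *
P=np.load("P_top.npy");Z=P[:,:,2].copy();Z[Z>1]=np.nan
d=np.load("top0_d.npy")
Z=cv2.medianBlur(np.nan_to_num(Z,nan=0).astype(np.float32),3)
Zr=np.where(d>0,P[:,:,2],Z)
# press head
box=(345,120,415,190)
m=(Zr>.06)
# only head block hull + plunger head
def mod(p):
    return [boxhull(*p,-.022,.051,-.038,.038,.088,.126,"top")]
mm=m.copy(); ig=np.zeros_like(m,float)
ig[(Zr>.02)&(Zr<.085)]=1
p,f=fit("top",mm,box,mod,(.645,-.193,0.0),ig); print("press head",p.round(4),np.degrees(p[2]),f)
def modt(p): return [rect(*p,-.022,.051,-.038,.038,.126)]
pl=Zr>.155; pl[:, :345]=0; pl[:,415:]=0; pl[:120]=0; pl[190:]=0
v,u=np.nonzero(pl); print("plunger",onz("top",u.mean(),v.mean(),.182), len(u))
# dock
box=(240,135,295,210)
m=Zr>.007
def modd(p):
    return [boxhull(*p,-.035,.054,-.029,.029,0,.012,"top"),boxhull(*p,-.113,-.066,-.019,.019,0,.058,"top")]
for q0 in (-.2,-.3):
    ig=np.zeros_like(m,float)
    q,f=fit("top",Zr>.0065,box,modd,(.64,.163,q0),ig); print("dock",q.round(4),np.degrees(q[2]),f)
cp=(Zr>.045);cp[:,:250]=0;cp[:,285:]=0;cp[:150]=0;cp[172:]=0
v,u=np.nonzero(cp);print("cap",onz("top",u.mean(),v.mean(),.057),len(u))
# sled plate by brightness
g=cv2.cvtColor(cv2.imread("pics/top0.png"),cv2.COLOR_BGR2GRAY)
im=cv2.imread("pics/top0.png");
for (nm,pp,polys,bx) in (("press",p,[modt(p)[0],rect(*p,-.025,.025,-.024,.024,.0)],(345,120,415,190)),("dock",q,modd(q)+[rect(*q,-.035,.045,-.022,.022,.014),rect(*q,-.103,-.077,-.006,.006,.048)],(240,135,295,210))):
    x0,y0,x1,y1=bx;s=8
    o=cv2.resize(im[y0:y1,x0:x1],None,fx=s,fy=s,interpolation=cv2.INTER_CUBIC)
    for pg in polys:
        t=((proj("top",pg)+.5-[x0,y0])*s).astype(int);cv2.polylines(o,[t],True,(0,0,255),1)
    cv2.imwrite(f"pics/fit_{nm}.png",o)
E
```

```text
press head [ 0.6465 -0.188  -0.106 ] -6.071413023596422 10.123383314109958
plunger [ 0.64551264 -0.18770616  0.182     ] 178
dock [ 0.6417  0.1598 -0.179 ] -10.256934449969188 238.0169473279508
dock [ 0.6419  0.1599 -0.1757] -10.066591152561776 238.13688581314878
cap [0.64036847 0.15890989 0.057     ] 41
```

```bash
python3 -c "
import cv2,numpy as np
a=cv2.imread('pics/fit_press.png');b=cv2.imread('pics/fit_dock.png')
h=600
a=cv2.copyMakeBorder(a,0,h-a.shape[0],0,0,0)
o=np.hstack([a,b]);cv2.imwrite('pics/fit.png',cv2.resize(o,None,fx=.78,fy=.78))"
```

```text
(no output)
```

View pics/fit.png

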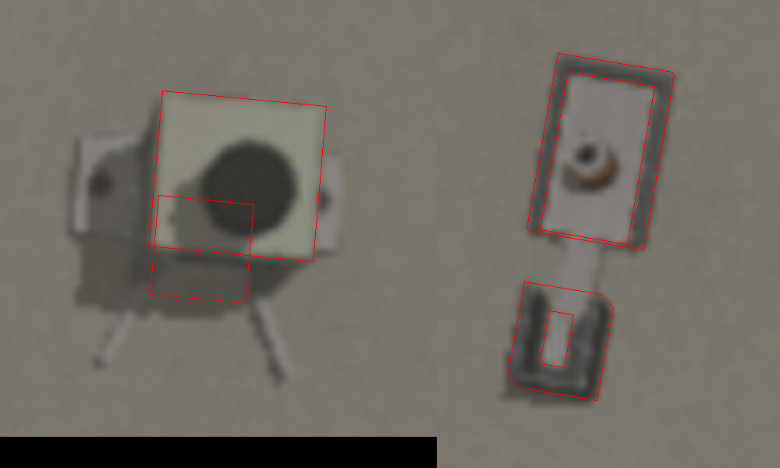

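Candidates in the top picture:
- Grey aluminium sled in the dock, vial at (264,161). This is the one I want.
- Yellow sled, vial at (240,243). This is the decoy.
- Rack of vials at (447,147). Not a sled.

The close crop shows a light aluminium plate with an amber vial inside the grey dock. The fitted outline lies on the edges: dock at (0.642, 0.160), yaw -10.1°, and capper at (0.646, -0.188), yaw -6.1°. I'll set off now.

```bash
python3 -m handwheel '0.4 0.72 0 0 0 0.66; 0.4 0.72 0 0 0 0.66; 0.4 0.72 0 0 0 0.66; 0.4 0.72 0 0 0 0.66; 0.4 0.72 0 0 0 0.66' -0.1 8
python3 -m handwheel '0.4 0.72 0 0 0 0.6; 0.4 0.72 0 0 0 0.6; 0.4 0.72 0 0 0 0.6; 0.4 0.72 0 0 0 0.6; 0.4 0.72 0 0 0 0.6'
python3 -m handwheel '0.4 0.72 0 0 0 0; 0.4 0.72 0 0 0 0; 0.4 0.72 0 0 0 0; 0.4 0.72 0 0 0 0; 0.4 0.72 0 0 0 0'
python3 - <<'E'
from h import *
from scipy.spatial.transform import Rotation as R
s=robot.read_state();r=R.from_rotvec(s["orientation"]).as_matrix()
print(s["t"],s["tool_pos"],np.degrees(np.arctan2(r[1,1],r[0,1])),s["q"],s["opening"]);print(r.round(4))
E
```

```text
t: 1.3
tool_pos: [0.3619, -0.3315, 0.2188]
orientation: [2.804, 1.415, 0.001]
force: [1.4, 0.0, -0.3]
opening: 0.0575
t: 1.8
tool_pos: [0.4821, -0.1153, 0.219]
orientation: [2.397, 2.029, 0.001]
force: [0.3, -0.6, -0.0]
opening: 0.0514
t: 2.3
tool_pos: [0.6021, 0.1009, 0.2187]
orientation: [2.399, 2.028, 0.001]
force: [1.6, -1.4, 1.0]
opening: 0.0509
2.3 [0.60205796 0.10094863 0.21873711] -9.5625390878719 [ 8.21672129e-02  1.57906802e-01  1.45785605e+00 -1.51926635e-05
  1.52530269e+00  2.49065662e-01] 0.050936458870017874
[[ 1.661e-01  9.861e-01  5.000e-04]
 [ 9.861e-01 -1.661e-01  0.000e+00]
 [ 1.000e-04  5.000e-04 -1.000e+00]]
```

```bash
python3 -m handwheel '0.13 0.197 0 0 0 0; 0.13 0.197 -0.2 0 0 0; 0.13 0.197 -0.4 0 0 0; 0.13 0.197 -0.4 0 0 0; 0.13 0.197 -0.4 0 0 0'
python3 - <<'E'
from h import *
p,d=robot.read_camera("side");np.save("s1d.npy",d)
s=robot.read_state();print(s["tool_pos"])
cv2.imwrite("pics/s1full.png",p[:,:,::-1])
crop("side",p,210,170,330,290,6,"pics/s1.png")
p,d=robot.read_camera("top");np.save("t1d.npy",d)
cv2.imwrite("pics/t1full.png",p[:,:,::-1])
print(proj("side",[s["tool_pos"]]),proj("top",[s["tool_pos"]]))
E
```

```text
t: 2.8
tool_pos: [0.6365, 0.1575, 0.0927]
orientation: [-2.395, -2.025, 0.013]
force: [-1.1, -0.8, 0.1]
opening: 0.0508
[0.63855281 0.15760747 0.09636619]
[[270.39046994 228.33338194]] [[263.02366329 158.29728205]]
```

View pics/s1.png

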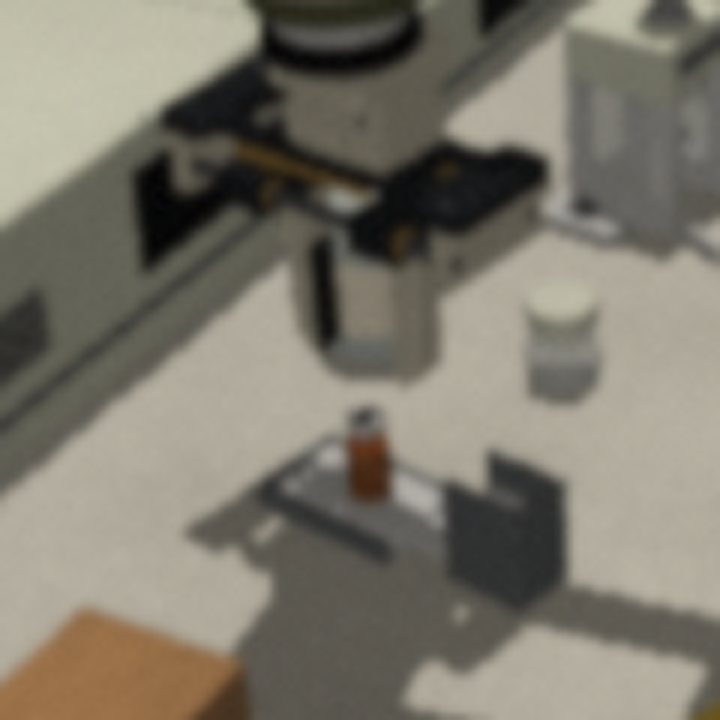

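View pics/t1full.png

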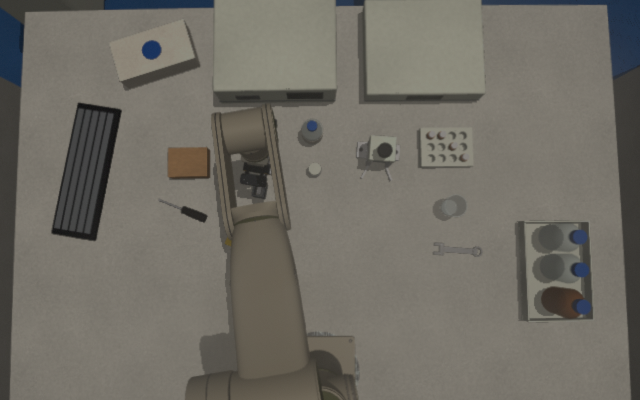

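Run:
```python
from fit import *
print(robot.read_state()["tool_pos"])
im=cv2.imread("pics/s1full.png")
q=(.6415,.1598,-.1775);p=(.6465,-.188,-.106)
def circ(x,y,z,r):
    a=np.linspace(0,2*np.pi,24);return np.c_[x+r*np.cos(a),y+r*np.sin(a),np.full(24,z)]
L=[boxhull(*q,-.035,.054,-.029,.029,0,.012,"side"),boxhull(*q,-.113,-.066,-.019,.019,0,.058,"side"),
circ(q[0],q[1],.014,.0115),circ(q[0],q[1],.044,.0115),
rect(*p,-.022,.051,-.038,.038,.126),rect(*p,-.022,.051,-.038,.038,.088),circ(p[0],p[1],.182,.021)]
for n,(x0,y0,x1,y1) in (("a",(220,215,320,275)),("b",(280,140,360,220))):
    s=8
    o=cv2.resize(im[y0:y1,x0:x1],None,fx=s if n=="a" else 7,fy=s if n=="a" else 7,interpolation=cv2.INTER_CUBIC)
    s=s if n=="a" else 7
    for pg in L:
        t=((proj("side",pg)+.5-[x0,y0])*s).astype(int);cv2.polylines(o,[t],True,(0,0,255),1)
    cv2.imwrite(f"pics/ov_{n}.png",o)
```

```text
[0.64036467 0.15770257 0.09914696]
```

View pics/ov_a.png

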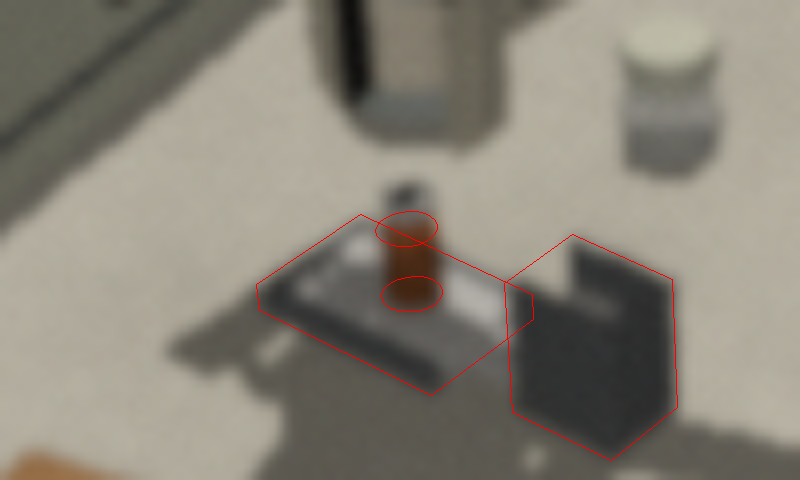

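View pics/ov_b.png

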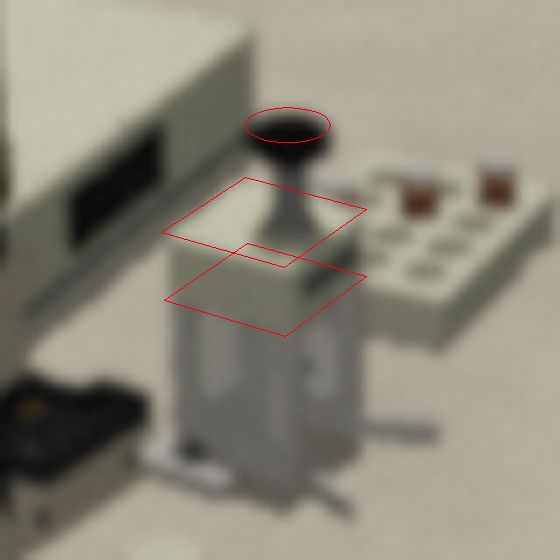

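```bash
python3 -m handwheel '0 0 -0.1 0 0 0; 0 0 -0.19 0 0 0; 0 0 -0.25 0 0 0; 0 0 -0.267 0 0 0; 0 0 -0.267 0 0 0'
python3 -m handwheel '0 0 0 0 0 0; 0 0 0 0 0 0'
```

```text
t: 3.4
tool_pos: [0.6407, 0.1577, 0.0193]
orientation: [2.399, 2.028, 0.001]
force: [0.1, 0.7, 0.1]
opening: 0.0515
t: 3.6
tool_pos: [0.6417, 0.158, 0.0206]
orientation: [2.398, 2.027, 0.004]
force: [0.2, 0.5, 0.0]
opening: 0.0514
```

```bash
python3 -m handwheel '0 0 0 0 0 0; 0 0 0 0 0 0; 0 0 0 0 0 0; 0 0 0 0 0 0; 0 0 0 0 0 0' 1 18
python3 -m handwheel '0 0 0.01 0 0 0; 0 0 0.03 0 0 0; 0 0 0.06 0 0 0; 0 0 0.1 0 0 0; 0 0 0.1 0 0 0'
```

```text
t: 4.1
tool_pos: [0.6403, 0.1578, 0.0186]
orientation: [2.399, 2.028, 0.0]
force: [-1.0, 0.7, 0.3]
opening: 0.0223
t: 4.6
tool_pos: [0.6422, 0.1581, 0.0518]
orientation: [2.398, 2.026, 0.006]
force: [1.0, 0.6, -3.5]
opening: 0.0225
```

```bash
python3 -m handwheel '0 0 0.1 0 0 0; 0 0 0.2 0 0 0; 0 0 0.25 0 0 0; 0 0 0.25 0 0 0'
python3 - <<'E'
from h import *
p,d=robot.read_camera("side")
s=robot.read_state();print(s["tool_pos"],s["force"])
crop("side",p,210,140,330,270,5,"pics/s2.png")
E
```

```text
t: 5.0
tool_pos: [0.6425, 0.1581, 0.1272]
orientation: [2.397, 2.026, 0.008]
force: [0.2, 0.8, -2.2]
opening: 0.0222
[0.64125511 0.15791127 0.12472299] [-1.16993564 -0.24734893 -3.46823702]
```

View pics/s2.png

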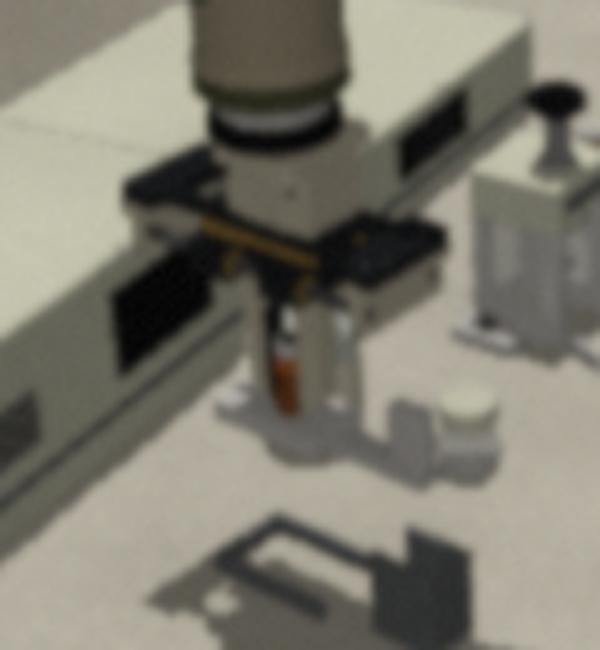

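The sled hangs level, with its fin toward the robot, clear above the dock. I'll carry it over to the front of the capper.

```bash
python3 -m handwheel '-0.02 -0.05 0 0 0 0; -0.06 -0.14 0 0 0 0.02; -0.11 -0.26 0 0 0 0.04; -0.17 -0.4 0 0 0 0.06; -0.23 -0.55 0 0 0 0.089' 
python3 -m handwheel '-0.06 -0.15 0 0 0 0; -0.12 -0.3 0 0 0 0; -0.18 -0.43 0 0 0 0; -0.22 -0.52 0 0 0 0; -0.233 -0.557 0 0 0 0'
python3 -m handwheel '0 0 0 0 0 0; 0 0 0 0 0 0'
python3 - <<'E'
from h import *
p,d=robot.read_camera("top");np.save("t3d.npy",d);cv2.imwrite("pics/t3.png",p[:,:,::-1])
crop("top",p,300,100,460,260,3.7,"pics/t3c.png")
p,d=robot.read_camera("side");crop("side",p,270,100,420,250,4,"pics/s3.png")
from scipy.spatial.transform import Rotation as R
s=robot.read_state();r=R.from_rotvec(s["orientation"]).as_matrix()
print(s["t"],s["tool_pos"],np.degrees(np.arctan2(r[1,1],r[0,1])))
E
```

```text
t: 5.55
tool_pos: [0.5685, -0.0087, 0.1209]
orientation: [-2.323, -2.111, 0.004]
force: [1.2, -1.3, -3.4]
opening: 0.0226
t: 6.05
tool_pos: [0.4982, -0.1768, 0.1214]
orientation: [-2.328, -2.105, 0.004]
force: [-0.2, 0.5, -3.3]
opening: 0.0225
t: 6.25
tool_pos: [0.501, -0.1736, 0.1226]
orientation: [-2.326, -2.109, 0.0]
force: [-0.3, 0.0, -3.0]
opening: 0.0229
6.35 [ 0.50157163 -0.17307839  0.12302185] -5.512509634684323
```

View pics/t3c.png

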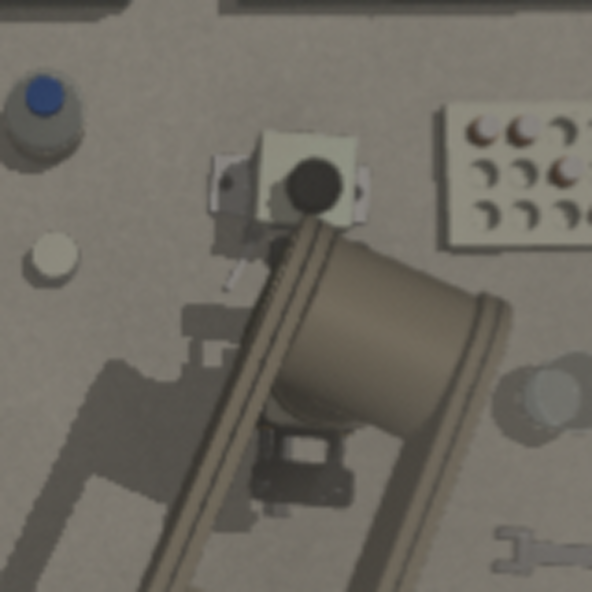

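View pics/s3.png

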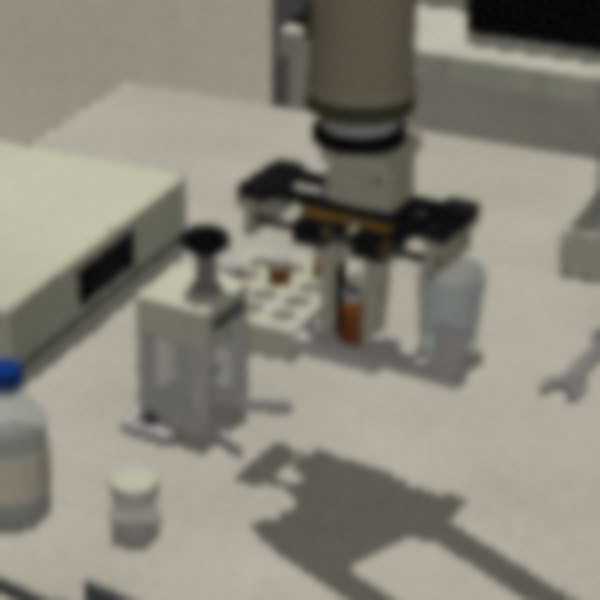

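```bash
python3 -m handwheel '0 0 -0.1 0 0 0; 0 0 -0.2 0 0 0; 0 0 -0.28 0 0 0; 0 0 -0.32 0 0 0; 0 0 -0.335 0 0 0'
python3 -m handwheel '0 0 -0.005 0 0 0; 0 0 -0.01 0 0 0; 0 0 -0.013 0 0 0; 0 0 -0.013 0 0 0'
python3 -m handwheel '0 0 -0.003 0 0 0; 0 0 -0.003 0 0 0'
```

```text
t: 6.85
tool_pos: [0.5007, -0.173, 0.0215]
orientation: [-2.324, -2.111, 0.001]
force: [-0.9, 0.4, -2.6]
opening: 0.0228
t: 7.25
tool_pos: [0.502, -0.1747, 0.02]
orientation: [2.326, 2.11, 0.001]
force: [0.0, -0.8, -3.0]
opening: 0.0231
t: 7.45
tool_pos: [0.5016, -0.1745, 0.0186]
orientation: [2.327, 2.11, 0.0]
force: [0.6, -0.1, -1.7]
opening: 0.0227
```

```bash
python3 -m handwheel '0 0 -0.003 0 0 0; 0 0 -0.003 0 0 0;0 0 -0.003 0 0 0'
python3 - <<'E'
from h import *
print(np.mean([robot.read_state()["force"] for _ in range(1)],0))
E
```

```text
t: 7.75
tool_pos: [0.5016, -0.1746, 0.0185]
orientation: [2.327, 2.11, 0.0]
force: [-4.6, 1.4, 8.5]
opening: 0.0223
[-4.55517918  1.36800885  8.53122016]
```

```bash
python3 -m handwheel '0 0 0.002 0 0 0; 0 0 0.002 0 0 0;0 0 0.002 0 0 0;0 0 0.002 0 0 0' -0.1 18
python3 -m handwheel '0 0 0.1 0 0 0; 0 0 0.2 0 0 0; 0 0 0.3 0 0 0; 0 0 0.35 0 0 0; 0 0 0.35 0 0 0'
```

```text
t: 8.15
tool_pos: [0.5015, -0.1744, 0.0179]
orientation: [2.327, 2.11, 0.0]
force: [-0.2, 0.1, 0.6]
opening: 0.0487
t: 8.65
tool_pos: [0.5031, -0.1751, 0.1254]
orientation: [2.324, 2.108, 0.003]
force: [0.2, -0.4, -0.5]
opening: 0.051
```

```bash
python3 -m handwheel '-0.06 0.1 0 0 0 -0.19; -0.12 0.2 0 0 0 -0.38; -0.18 0.3 0 0 0 -0.57; -0.24 0.4 0 0 0 -0.76; -0.3 0.5 0 0 0 -0.95'
python3 -m handwheel '-0.02 0.1 0 0 0 -0.19; -0.04 0.2 0 0 0 -0.38; -0.05 0.25 0 0 0 -0.57; -0.05 0.25 0 0 0 -0.76; -0.05 0.25 0 0 0 -0.95'
python3 - <<'E'
from h import *
p,d=robot.read_camera("top");np.save("t4d.npy",d);cv2.imwrite("pics/t4.png",p[:,:,::-1])
crop("top",p,330,120,430,230,5.4,"pics/t4c.png")
p,d=robot.read_camera("side");cv2.imwrite("pics/s4.png",p[:,:,::-1]);crop("side",p,290,130,430,270,4,"pics/s4c.png")
from scipy.spatial.transform import Rotation as R
s=robot.read_state();r=R.from_rotvec(s["orientation"]).as_matrix()
print(s["t"],s["tool_pos"],np.degrees(np.arctan2(r[1,1],r[0,1])),s["q"])
E
```

```text
t: 9.15
tool_pos: [0.4094, -0.0231, 0.1207]
orientation: [-2.938, -1.107, 0.004]
force: [0.8, 0.2, 0.6]
opening: 0.0513
t: 9.65
tool_pos: [0.3951, 0.0513, 0.1209]
orientation: [3.141, -0.037, -0.004]
force: [-0.6, 0.3, -0.4]
opening: 0.0508
9.75 [0.39524342 0.05086616 0.12105647] -91.19938048879821 [-8.27561658e-04 -3.78245280e-01  2.13451647e+00 -1.82381643e-05
  1.38808312e+00  1.59090534e+00]
```

View pics/t4c.png

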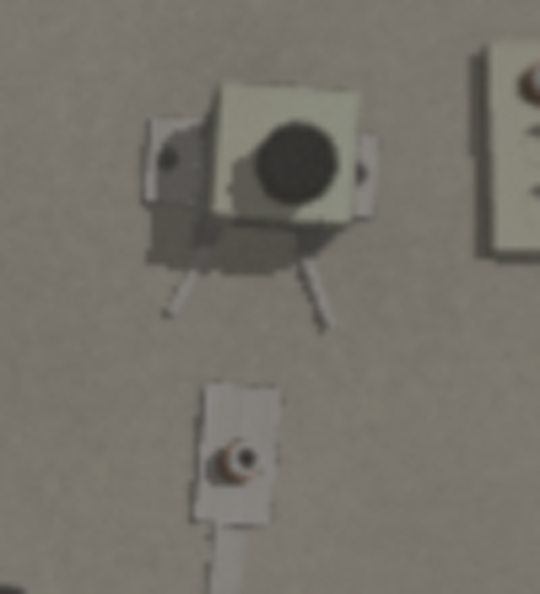

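View pics/s4c.png

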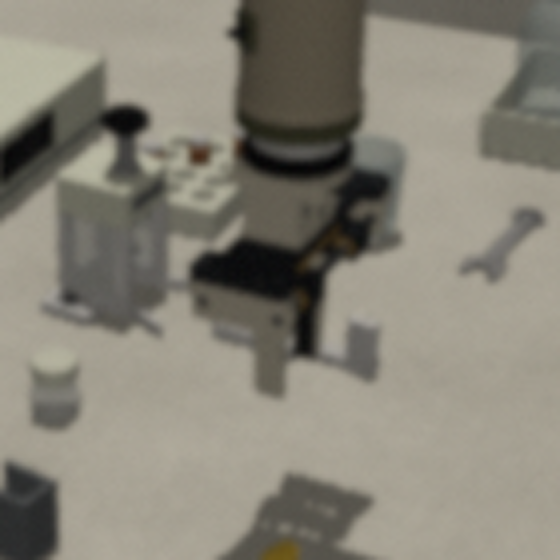

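```bash
cat > sledfit.py <<'E'
from fit import *
def zmap(d,c="top"):
    m=M[c];T=np.array(m["pose"]);uu,vv=np.meshgrid(np.arange(640),np.arange(400))
    n=cv2.undistortPoints(np.stack([uu,vv],-1).reshape(-1,1,2).astype(float),np.array(m["camera_matrix"]),np.array(m["dist"]))[:,0]
    Z=(T[:3,3]+(np.c_[n,np.ones(len(n))]*d.reshape(-1,1))@T[:3,:3].T)[:,2].reshape(400,640)
    Z=np.where(d>0,Z,0).astype(np.float32);return Z
def msled(p,c="top"):
    return [boxhull(*p,-.035,.045,-.022,.022,0,.014,c),boxhull(*p,-.103,-.035,-.009,.009,0,.010,c),boxhull(*p,-.103,-.077,-.006,.006,.008,.048,c),boxhull(*p,-.0085,.0085,-.0085,.0085,.014,.058,c)]
E
python3 - <<'E'
from sledfit import *
im=cv2.imread("pics/t4.png");d=np.load("t4d.npy");Z=zmap(d)
x0,y0,x1,y1=box=(350,180,400,250)
b=cv2.GaussianBlur(Z,(3,3),0.7)
m=b>.0062
p1,f=fit("top",m,box,msled,(.502,-.174,-.1));print("depth fit",p1.round(4),np.degrees(p1[2]),f)
# refine by colour: soft classification using luminance
g=cv2.cvtColor(im,cv2.COLOR_BGR2LAB)[:,:,0].astype(float)
P2,f=fit("top",b>.0075,box,msled,p1);print(P2.round(4),np.degrees(P2[2]),f)
s=8;o=cv2.resize(im[y0:y1,x0:x1],None,fx=s,fy=s,interpolation=cv2.INTER_CUBIC);o=np.clip(o*1.4,0,255).astype(np.uint8)
for pg in msled(p1):
    t=((proj("top",pg)+.5-[x0,y0])*s).astype(int);cv2.polylines(o,[t],True,(0,0,255),1)
cv2.imwrite("pics/sf4.png",o)
Pr,f=fit("top",(Z>.06),(345,120,415,172),lambda p:[boxhull(*p,-.022,.051,-.038,.038,.088,.126,"top")],(.646,-.188,-.1),((Z>.02)&(Z<.085)).astype(float));print("press",Pr.round(4),np.degrees(Pr[2]),f)
E
```

```text
depth fit [ 0.5021 -0.1732 -0.1007] -5.768972774698689 19.93185697808535
[ 0.502  -0.1733 -0.1036] -5.933824631816266 32.80190695886198
press [ 0.6465 -0.1882 -0.1064] -6.096114053428265 11.117400999615533
```

View pics/sf4.png

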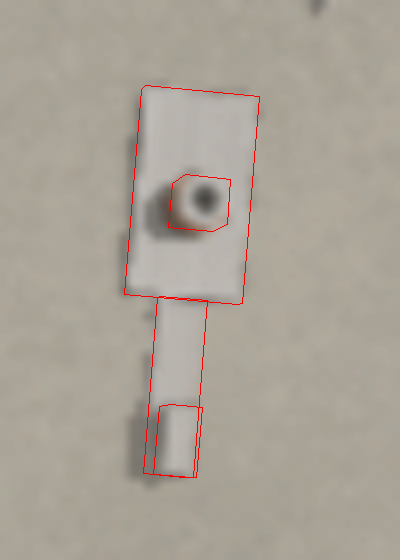

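```bash
python3 -m handwheel '0.058 -0.16 0 0 0 -0.109; 0.058 -0.32 0 0 0 -0.109; 0.058 -0.48 0 0 0 -0.109; 0.058 -0.62 0 0 0 -0.109; 0.058 -0.717 0 0 0 -0.109'
python3 -m handwheel '0 0 -0.08 0 0 0; 0 0 -0.18 0 0 0; 0 0 -0.22 0 0 0; 0 0 -0.22 0 0 0'
python3 - <<'E'
from h import *
from scipy.spatial.transform import Rotation as R
s=robot.read_state();r=R.from_rotvec(s["orientation"]).as_matrix()
print(s["t"],s["tool_pos"],np.degrees(np.arctan2(r[1,1],r[0,1])),s["q"])
E
```

```text
t: 10.25
tool_pos: [0.4128, -0.167, 0.1217]
orientation: [-3.137, 0.159, 0.002]
force: [1.1, 0.1, 0.5]
opening: 0.0511
t: 10.65
tool_pos: [0.4115, -0.1633, 0.0541]
orientation: [-3.135, 0.16, 0.008]
force: [-0.0, -0.2, -0.1]
opening: 0.051
10.65 [ 0.41148375 -0.16329348  0.05413842] -95.85135515794268 [-4.93737846e-01 -1.49220955e-01  2.07782056e+00  5.55669933e-05
  1.21876390e+00  1.17915860e+00]
```

```bash
python3 -m handwheel '0 0 -0.05 0 0 0; 0 0 -0.1 0 0 0; 0 0 -0.13 0 0 0; 0 0 -0.13 0 0 0; 0 0 -0.13 0 0 0'
python3 - <<'E'
from h import *
p,d=robot.read_camera("side");crop("side",p,310,150,410,250,5.5,"pics/s5.png")
s=robot.read_state();print(s["tool_pos"],s["force"])
E
```

```text
t: 11.15
tool_pos: [0.4142, -0.1645, 0.0187]
orientation: [3.137, -0.163, 0.001]
force: [1.1, -0.5, 0.3]
opening: 0.0512
[ 0.41447736 -0.16469853  0.01891286] [ 0.29367346 -1.08187003  0.31423154]
```

View pics/s5.png

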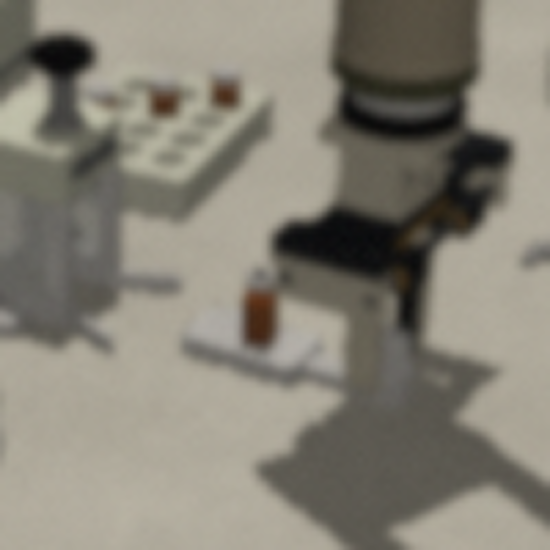

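```bash
python3 -m handwheel '0 0 0 0 0 0; 0 0 0 0 0 0; 0 0 0 0 0 0; 0 0 0 0 0 0; 0 0 0 0 0 0' 1 15
python3 -m handwheel '0 0 0 0 0 0; 0 0 0 0 0 0'
python3 - <<'E'
from h import *
from scipy.spatial.transform import Rotation as R
s=robot.read_state();r=R.from_rotvec(s["orientation"]).as_matrix()
print(s["t"],s["tool_pos"],np.degrees(np.arctan2(r[1,1],r[0,1])),s["force"],s["wrist_torque"])
E
```

```text
t: 11.7
tool_pos: [0.4138, -0.1645, 0.018]
orientation: [3.137, -0.164, 0.0]
force: [-0.3, 0.5, 0.2]
opening: 0.0157
t: 11.9
tool_pos: [0.4138, -0.1644, 0.018]
orientation: [-3.137, 0.164, 0.0]
force: [-0.5, 1.1, 1.2]
opening: 0.0118
11.9 [ 0.41377891 -0.16441597  0.01796968] -95.98615398907958 [-0.46119907  1.12463685  1.23489309] [0.10704825 0.08759391 0.07116008]
```

```bash
python3 -m handwheel '0.03 -0.0032 0 0 0 0; 0.08 -0.0085 0 0 0 0; 0.13 -0.0139 0 0 0 0; 0.17 -0.0181 0 0 0 0; 0.2 -0.0213 0 0 0 0'
python3 -m handwheel '0 0 0 0 0 0; 0 0 0 0 0 0'
python3 - <<'E'
from h import *
p,d=robot.read_camera("top");np.save("t6d.npy",d);cv2.imwrite("pics/t6.png",p[:,:,::-1]);crop("top",p,340,120,430,230,5.4,"pics/t6c.png")
s=robot.read_state();print(s["tool_pos"],s["force"])
E
```

```text
t: 12.4
tool_pos: [0.4736, -0.1708, 0.0177]
orientation: [-3.137, 0.164, 0.003]
force: [-7.2, 0.9, 7.6]
opening: 0.0116
t: 12.6
tool_pos: [0.4739, -0.1708, 0.0177]
orientation: [-3.137, 0.164, -0.0]
force: [0.6, 0.5, -2.3]
opening: 0.0122
[ 0.47362352 -0.17075315  0.01769612] [ 0.19818476 -0.26711497 -2.13239511]
```

View pics/t6c.png

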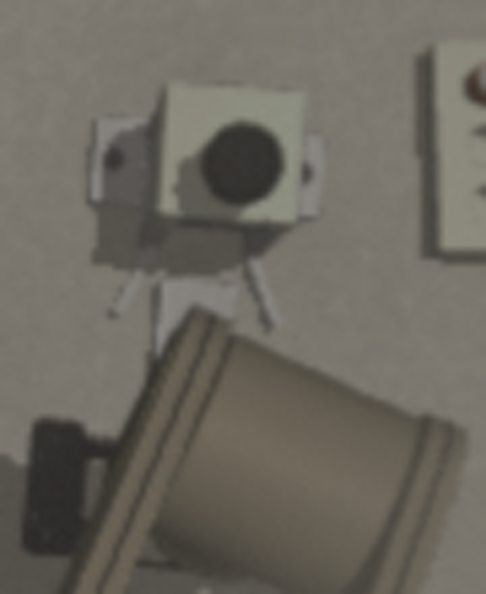

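```bash
python3 -m handwheel '0.025 -0.0027 0 0 0 0; 0.05 -0.0053 0 0 0 0; 0.075 -0.008 0 0 0 0; 0.1 -0.0107 0 0 0 0'
python3 -m handwheel '0 0 0 0 0 0'
```

```text
t: 13.05
tool_pos: [0.5041, -0.174, 0.0177]
orientation: [-3.137, 0.164, 0.0]
force: [-0.3, 1.3, -1.8]
opening: 0.0119
t: 13.15
tool_pos: [0.5048, -0.1742, 0.018]
orientation: [3.137, -0.164, 0.001]
force: [0.8, -0.5, -1.6]
opening: 0.0115
```

```bash
python3 -m handwheel '0.03 -0.0032 0 0 0 0; 0.06 -0.0064 0 0 0 0; 0.09 -0.0096 0 0 0 0; 0.12 -0.0128 0 0 0 0; 0.14 -0.0149 0 0 0 0'
python3 -m handwheel '0 0 0 0 0 0'
```

```text
t: 13.65
tool_pos: [0.5467, -0.1786, 0.0179]
orientation: [-3.137, 0.164, -0.0]
force: [-0.6, 1.2, -3.5]
opening: 0.0116
t: 13.75
tool_pos: [0.5468, -0.1786, 0.018]
orientation: [3.137, -0.164, 0.001]
force: [0.3, -0.4, -2.1]
opening: 0.012
```

```bash
python3 -m handwheel '0.007 -0.0007 0 0 0 0; 0.014 -0.0015 0 0 0 0; 0.02 -0.0021 0 0 0 0; 0.026 -0.0028 0 0 0 0; 0.026 -0.0028 0 0 0 0'
python3 -m handwheel '0.003 -0.0003 0 0 0 0; 0.003 -0.0003 0 0 0 0'
python3 -m handwheel '0.003 -0.0003 0 0 0 0; 0.003 -0.0003 0 0 0 0'
```

```text
t: 14.25
tool_pos: [0.5538, -0.1794, 0.018]
orientation: [3.137, -0.164, 0.001]
force: [0.9, 0.7, -2.8]
opening: 0.0117
t: 14.45
tool_pos: [0.5545, -0.1795, 0.018]
orientation: [-3.137, 0.164, -0.0]
force: [-1.1, 0.1, -1.2]
opening: 0.0119
t: 14.65
tool_pos: [0.5555, -0.1796, 0.018]
orientation: [3.137, -0.164, 0.0]
force: [-0.3, 0.4, -1.0]
opening: 0.0121
```

```bash
for i in 1; do python3 -m handwheel '0.003 -0.0003 0 0 0 0; 0.003 -0.0003 0 0 0 0'; python3 -m handwheel '0.003 -0.0003 0 0 0 0; 0.003 -0.0003 0 0 0 0'; python3 -m handwheel '0.003 -0.0003 0 0 0 0; 0.003 -0.0003 0 0 0 0'; done
```

```text
t: 14.85
tool_pos: [0.5564, -0.1797, 0.018]
orientation: [3.137, -0.164, 0.0]
force: [-1.0, 0.6, -1.4]
opening: 0.0119
t: 15.05
tool_pos: [0.5573, -0.1797, 0.0179]
orientation: [3.137, -0.164, 0.0]
force: [-1.1, -0.6, -1.1]
opening: 0.012
t: 15.25
tool_pos: [0.5582, -0.1798, 0.0179]
orientation: [3.137, -0.164, 0.0]
force: [-1.6, 0.5, -0.6]
opening: 0.0119
```

```bash
python3 -m handwheel '0.003 -0.0003 0 0 0 0; 0.003 -0.0003 0 0 0 0'; python3 -m handwheel '0.003 -0.0003 0 0 0 0; 0.003 -0.0003 0 0 0 0'
```

```text
t: 15.45
tool_pos: [0.5589, -0.1799, 0.0179]
orientation: [3.137, -0.164, -0.0]
force: [-2.5, 0.4, 0.1]
opening: 0.012
t: 15.65
tool_pos: [0.5589, -0.18, 0.0176]
orientation: [-3.137, 0.164, 0.003]
force: [-7.1, 0.3, 1.3]
opening: 0.0123
```

```bash
python3 -m handwheel '0 0 0 0 0 0; 0 0 0 0 0 0; 0 0 0 0 0 0; 0 0 0 0 0 0' -0.1 15
python3 -m handwheel '0 0 0.05 0 0 0; 0 0 0.15 0 0 0; 0 0 0.25 0 0 0; 0 0 0.3 0 0 0; 0 0 0.3 0 0 0'
python3 -m handwheel '-0.15 0.1 0.1 0 0 0; -0.3 0.25 0.2 0 0 0; -0.45 0.4 0.25 0 0 0; -0.5 0.55 0.3 0 0 0; -0.5 0.7 0.4 0 0 0' 1 15
python3 - <<'E'
from h import *
p,d=robot.read_camera("top");np.save("t7d.npy",d);cv2.imwrite("pics/t7.png",p[:,:,::-1]);crop("top",p,340,120,430,230,5.4,"pics/t7c.png")
p,d=robot.read_camera("side");cv2.imwrite("pics/s7.png",p[:,:,::-1]);crop("side",p,280,130,390,240,5.4,"pics/s7c.png")
s=robot.read_state();print(s["t"],s["tool_pos"],s["force"],s["q"])
E
```

```text
t: 16.05
tool_pos: [0.5603, -0.1801, 0.0182]
orientation: [3.137, -0.164, 0.001]
force: [-0.3, 1.3, 0.2]
opening: 0.0393
t: 16.55
tool_pos: [0.5622, -0.1809, 0.1118]
orientation: [3.135, -0.164, 0.009]
force: [0.6, -0.9, 0.7]
opening: 0.0513
t: 17.05
tool_pos: [0.4169, -0.007, 0.2052]
orientation: [-3.137, 0.167, 0.007]
force: [2.1, 0.9, 0.5]
opening: 0.0157
17.15 [ 0.4199854  -0.0042611   0.20936056] [ 1.01641051 -0.62179691  0.68759975] [-1.33848814e-01 -3.78101228e-01  1.97190404e+00  1.65336185e-03
  1.54456642e+00  1.53725424e+00]
```

View pics/t7c.png

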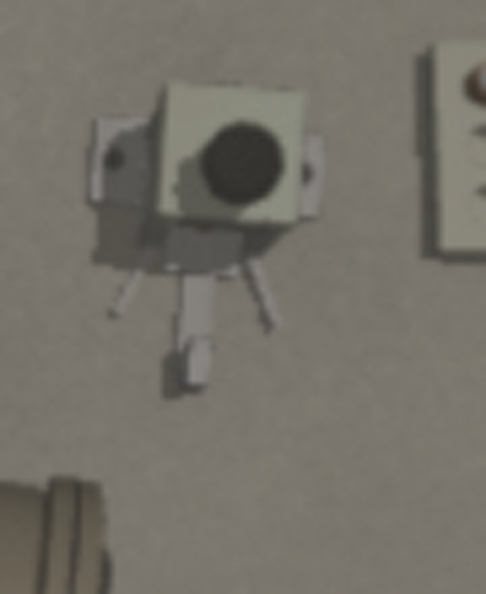

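View pics/s7c.png

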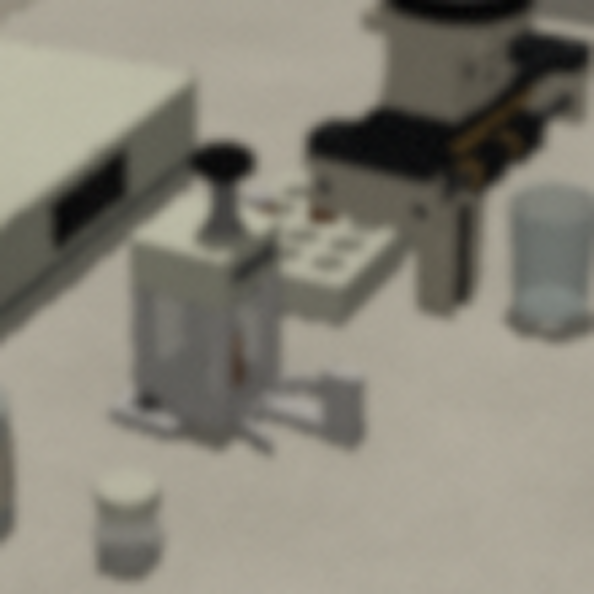

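Run:
```python
from sledfit import *
d=np.load("t7d.npy");Z=zmap(d)
b=cv2.GaussianBlur(Z,(3,3),.7)
box=(366,172,386,200)
m=b>.006
# strip + fin only
f3=lambda p:msled(p)[1:3]
for th in (.006,.0075):
    q,f=fit("top",b>th,box,f3,(.645,-.187,-.106));print("sled",q.round(4),np.degrees(q[2]),f)
    D=q[:2]-[.6465,-.1882];c,s=np.cos(-.1064),np.sin(-.1064);print("in press frame mm",1e3*(D@[c,s]),1e3*(D@[-s,c]))
f=(Z>.03);f[:178]=0;f[205:]=0;f[:,:365]=0;f[:,:366]=0;f[:,390:]=0
v,u=np.nonzero(f);c0=onz("top",u.mean(),v.mean(),.048);print(c0,len(u)); D=c0[:2]-[.6465,-.1882];c,s=np.cos(-.1064),np.sin(-.1064);print("fin in press frame",1e3*(D@[c,s]),1e3*(D@[-s,c]))
im=cv2.imread("pics/t7.png");x0,y0,x1,y1=(350,150,400,210);s=9;o=cv2.resize(im[y0:y1,x0:x1],None,fx=s,fy=s,interpolation=cv2.INTER_CUBIC);o=np.clip(o*1.4,0,255).astype(np.uint8)
for pg in msled((.6465,-.1882,-.1064)):
    t=((proj("top",pg)+.5-[x0,y0])*s).astype(int);cv2.polylines(o,[t],True,(0,0,255),1)
cv2.imwrite("pics/sf7.png",o)
```

```text
sled [ 0.6468 -0.1873 -0.0798] -4.572885806138682 9.037431757016533
in press frame mm 0.2517018379043147 0.887991770364944
sled [ 0.647  -0.1861 -0.0633] -3.6262539041365125 14.33348712033833
in press frame mm 0.30200513526096784 2.1756310297682933
[ 0.5551719  -0.17783264  0.048     ] 42
fin in press frame -91.91263023673973 0.609749932199445
```

View pics/sf7.png

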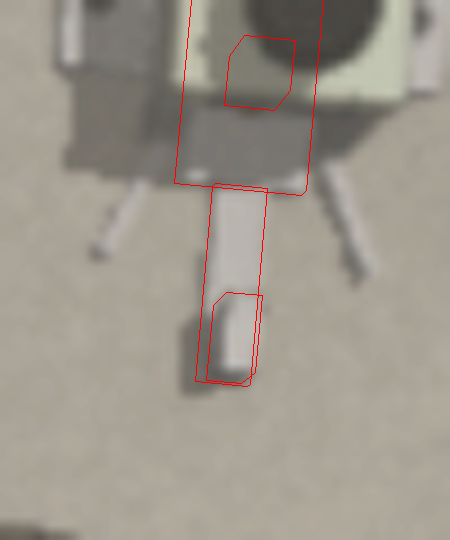

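The sled reads within about 1 mm of the nest, and the amber vial shows behind the clear guard at side crop (238,360). The fingers are shut now, so I'll go over the plunger.

```bash
python3 -m handwheel '0.15 -0.124 0.03 0 0 0; 0.3 -0.248 0.03 0 0 0; 0.45 -0.372 0.03 0 0 0; 0.6 -0.496 0.03 0 0 0; 0.7 -0.578 0.03 0 0 0'
python3 -m handwheel '0 0 0 0 0 0; 0 0 0 0 0 0'
```

```text
t: 17.65
tool_pos: [0.6133, -0.1687, 0.2138]
orientation: [-3.137, 0.165, 0.004]
force: [-0.8, -0.8, 0.0]
opening: 0.0008
t: 17.85
tool_pos: [0.6117, -0.1677, 0.2123]
orientation: [-3.135, 0.166, 0.009]
force: [-0.6, 0.1, 0.0]
opening: 0.0007
```

```bash
python3 -m handwheel '0.06 -0.035 0 0 0 0; 0.114 -0.068 -0.02 0 0 0; 0.114 -0.068 -0.05 0 0 0;0.114 -0.068 -0.058 0 0 0; 0.114 -0.068 -0.058 0 0 0'
python3 - <<'E'
from h import *
p,d=robot.read_camera("side");cv2.imwrite("pics/s8.png",p[:,:,::-1]);crop("side",p,280,110,370,210,6,"pics/s8c.png")
p,d=robot.read_camera("top");cv2.imwrite("pics/t8.png",p[:,:,::-1])
s=robot.read_state();print(s["t"],s["tool_pos"],s["force"])
print(proj("side",[[.6465,-.188,.182],s["tool_pos"]]))
E
```

```text
t: 18.35
tool_pos: [0.6454, -0.1862, 0.1984]
orientation: [-3.137, 0.163, 0.002]
force: [0.1, 0.1, -0.0]
opening: 0.0006
18.45 [ 0.64614602 -0.18659912  0.19953265] [-0.13558072  0.62924683 -0.27193741]
[[320.63749052 157.38280019]
 [320.49278153 152.85325557]]
```

View pics/s8c.png

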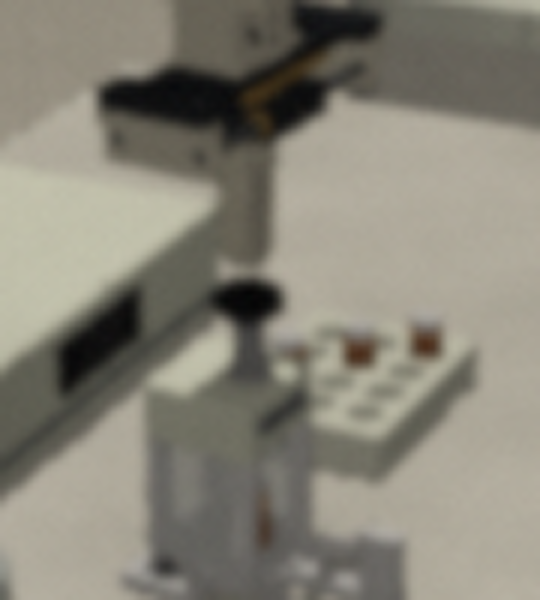

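```bash
python3 -m handwheel '0 0 -0.02 0 0 0; 0 0 -0.04 0 0 0; 0 0 -0.05 0 0 0; 0 0 -0.06 0 0 0; 0 0 -0.067 0 0 0'
python3 -m handwheel '0 0 -0.007 0 0 0; 0 0 -0.014 0 0 0; 0 0 -0.014 0 0 0'
python3 -m handwheel '0 0 -0.007 0 0 0; 0 0 -0.014 0 0 0; 0 0 -0.014 0 0 0'
```

```text
t: 18.95
tool_pos: [0.6464, -0.1871, 0.1787]
orientation: [-3.137, 0.164, 0.001]
force: [-2.4, -0.1, 3.7]
opening: 0.0006
t: 19.25
tool_pos: [0.6467, -0.1873, 0.1746]
orientation: [-3.137, 0.164, 0.0]
force: [-1.9, 1.9, 3.9]
opening: 0.0002
t: 19.55
tool_pos: [0.6469, -0.1873, 0.1703]
orientation: [3.137, -0.164, 0.001]
force: [-1.4, 0.6, 4.5]
opening: 0.0004
```

```bash
python3 -m handwheel '0 0 -0.007 0 0 0; 0 0 -0.007 0 0 0'
python3 -m handwheel '0 0 -0.007 0 0 0; 0 0 -0.007 0 0 0'
python3 -m handwheel '0 0 -0.007 0 0 0; 0 0 -0.007 0 0 0'
```

```text
t: 19.75
tool_pos: [0.6469, -0.1873, 0.1684]
orientation: [3.137, -0.164, 0.001]
force: [-1.3, 0.5, 5.2]
opening: 0.0008
t: 19.95
tool_pos: [0.6469, -0.1873, 0.1668]
orientation: [3.137, -0.164, 0.001]
force: [-1.7, 0.3, 5.5]
opening: 0.0004
t: 20.15
tool_pos: [0.6469, -0.1873, 0.1648]
orientation: [3.137, -0.164, 0.001]
force: [-3.8, 0.2, 6.9]
opening: 0.0004
```

```bash
python3 -m handwheel '0 0 -0.005 0 0 0; 0 0 -0.005 0 0 0'
python3 -m handwheel '0 0 -0.005 0 0 0; 0 0 -0.005 0 0 0'
python3 -m handwheel '0 0 -0.005 0 0 0; 0 0 -0.005 0 0 0'
```

```text
t: 20.35
tool_pos: [0.6469, -0.1874, 0.1635]
orientation: [3.137, -0.164, 0.001]
force: [-3.9, 0.6, 7.3]
opening: 0.0004
t: 20.55
tool_pos: [0.6469, -0.1873, 0.1621]
orientation: [3.137, -0.164, 0.001]
force: [-3.6, 1.6, 7.9]
opening: 0.0004
t: 20.75
tool_pos: [0.647, -0.1874, 0.162]
orientation: [3.137, -0.164, 0.002]
force: [-8.4, 3.4, 16.0]
opening: 0.0006
```

```bash
python3 -m handwheel '0 0 -0.002 0 0 0; 0 0 -0.002 0 0 0'
python3 - <<'E'
from h import *
s=robot.read_state();print(s["tool_pos"],s["force"],s["wrist_torque"])
p,d=robot.read_camera("side");cv2.imwrite("pics/s9.png",p[:,:,::-1]);crop("side",p,280,110,370,210,6,"pics/s9c.png")
E
```

```text
t: 20.95
tool_pos: [0.6471, -0.1874, 0.162]
orientation: [3.137, -0.164, 0.003]
force: [-8.6, 1.9, 17.6]
opening: 0.0003
[ 0.64705581 -0.18735353  0.16195496] [-8.60866531  1.9253891  17.6267772 ] [ 0.60449545  1.6887216  -0.01686087]
```

View pics/s9c.png

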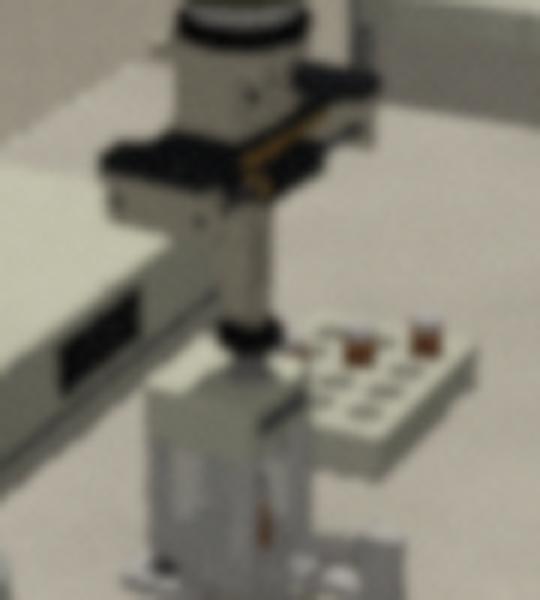

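```bash
python3 -m handwheel '0 0 -0.003 0 0 0; 0 0 -0.003 0 0 0'
python3 - <<'E'
from h import *
s=robot.read_state();print(s["tool_pos"],s["force"])
E
```

```text
t: 21.2
tool_pos: [0.6471, -0.1874, 0.1619]
orientation: [3.137, -0.164, 0.003]
force: [-11.3, 4.1, 22.2]
opening: 0.0007
[ 0.64708164 -0.18740758  0.16186469] [-11.29632522   4.09814914  22.16063573]
```

```bash
python3 -m handwheel '0 0 0.015 0 0 0; 0 0 0.03 0 0 0; 0 0 0.05 0 0 0; 0 0 0.07 0 0 0; 0 0 0.09 0 0 0'
python3 -m handwheel '0 0 0.03 0 0 0; 0 0 0.08 0 0 0; 0 0 0.13 0 0 0; 0 0 0.17 0 0 0; 0 0 0.2 0 0 0'
python3 -m handwheel '-0.15 0.1 0 0 0 0; -0.3 0.2 0 0 0 0; -0.45 0.3 0 0 0 0; -0.55 0.45 0 0 0 0; -0.6 0.6 0 0 0 0'
python3 - <<'E'
from sledfit import *
p,d=robot.read_camera("side");cv2.imwrite("pics/s10.png",p[:,:,::-1]);crop("side",p,280,130,390,240,5.4,"pics/s10c.png")
p,d=robot.read_camera("top");cv2.imwrite("pics/t10.png",p[:,:,::-1])
s=robot.read_state();print(s["t"],s["tool_pos"],s["force"])
Z=zmap(d)
pl=Z>.155; pl[:, :345]=0; pl[:,415:]=0; pl[:120]=0; pl[170:]=0
print("plunger z",np.median(Z[pl]),pl.sum(), "initial",np.median(zmap(np.load("top0_d.npy"))[pl]))
b=cv2.GaussianBlur(Z,(3,3),.7)
q,f=fit("top",b>.006,(366,172,386,200),lambda p:msled(p)[1:3],(.645,-.187,-.106));print("sled",q.round(4),np.degrees(q[2]),f)
f=(Z>.03);f[:178]=0;f[205:]=0;f[:,:366]=0;f[:,390:]=0
v,u=np.nonzero(f);print("fin",onz("top",u.mean(),v.mean(),.048),len(u))
E
```

```text
t: 21.7
tool_pos: [0.6468, -0.1874, 0.1854]
orientation: [3.137, -0.164, 0.0]
force: [-0.1, -0.2, 0.9]
opening: 0.0003
t: 22.2
tool_pos: [0.6473, -0.1875, 0.2474]
orientation: [3.137, -0.164, 0.003]
force: [-0.8, 0.9, 0.3]
opening: 0.0003
t: 22.7
tool_pos: [0.4697, -0.0182, 0.2456]
orientation: [3.137, -0.167, 0.001]
force: [0.6, 0.8, 0.6]
opening: 0.0007
22.8 [ 0.46974903 -0.0144396   0.24606087] [ 0.95393301 -0.48151286  0.24799792]
plunger z 0.1808841 179 initial 0.1818486
sled [ 0.647  -0.1876 -0.0717] -4.108677696445077 8.17442522106882
fin [ 0.55501756 -0.17797984  0.048     ] 41
```

View pics/s10c.png

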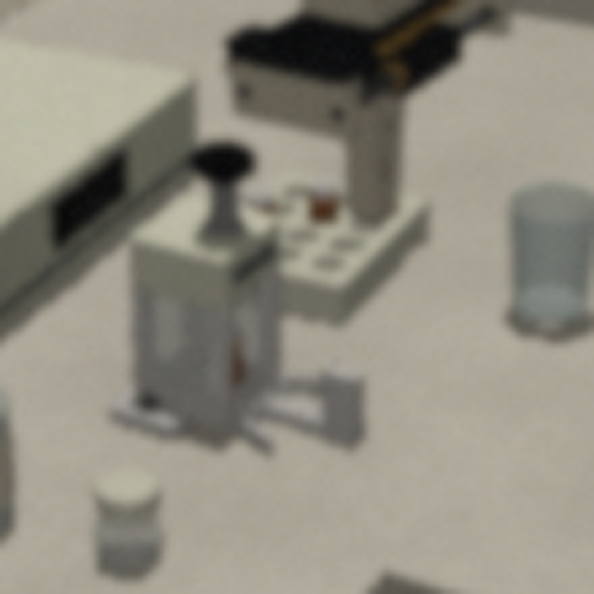

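View pics/t10.png

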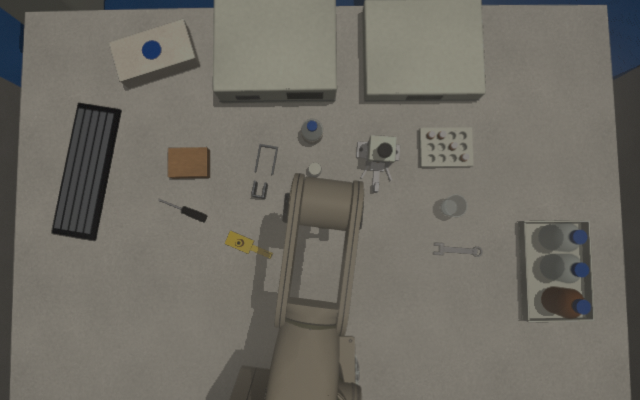

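Run:
```python
import cv2,numpy as np
a=cv2.imread("pics/s7.png")[180:215,315:340];b=cv2.imread("pics/s10.png")[180:215,315:340]
d=cv2.convertScaleAbs(cv2.absdiff(a,b),alpha=4)
o=np.hstack([cv2.convertScaleAbs(i,alpha=1.5) for i in(a,b)]+[d]);cv2.imwrite("pics/cmp.png",cv2.resize(o,None,fx=10,fy=10,interpolation=cv2.INTER_CUBIC))
```

```text
(no output)
```

View pics/cmp.png

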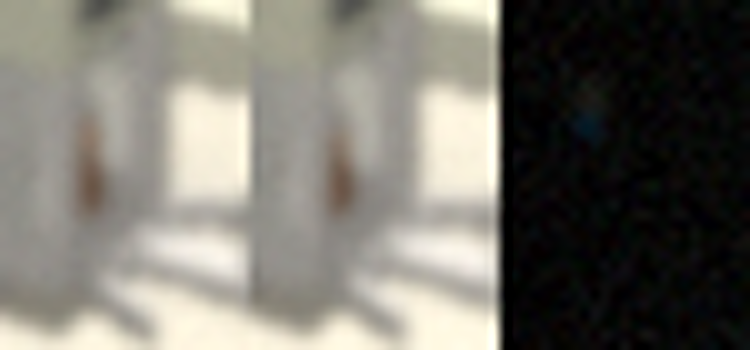

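The before/after difference shows one change: the top of the amber is now covered, because the cap has moved down. I'm handing in.

```bash
python3 -m handwheel '0 0 0 0 0 0; 0 0 0 0 0 0'; python3 -c "
from plant import robot
print(robot.close_job())"
```

```text
t: 23.0
tool_pos: [0.4721, -0.0192, 0.2456]
orientation: [3.137, -0.164, 0.001]
force: [0.1, -0.6, -0.7]
opening: 0.0004
the job is handed in; nothing more can be done
None
```

The sled is in the capper with its cap pressed home, and I handed the job in at about 23 s; the interface gives no verdict.

**What I did:** I lifted the grey sled out of its dock by the vial and set it down free about 145 mm in front of the capper. I then took it by the fin and slid it in until it met the end stop at about 7 N. After letting go, I pressed the plunger with shut fingers until it stopped about 20 mm down, at 22 N on the tool. I then let it back up and moved clear.

**Last checks:**
- **Sled position:** it fits within about 1 mm of the nest.
- **Plunger:** its top is back at 181 mm, against 182 mm at the start.
- **Cap:** a before/after comparison through the guard shows only the cap area changed, consistent with it having moved down.
- **Other things:** in the last top picture, the bottle, jar, beaker, box, screwdriver and wrench look to be where they started.

**Checks that did not fully agree:**
- **Sled yaw:** I estimated -4 to -5° from the visible fin and strip, against -6.1° for the capper. The fit is coarse.
- **Cap force:** the extra force while pushing the cap read only about 2 N at rest, not 3.5 N.
- **Cap travel:** the force record suggests 3 to 5 mm of cap travel, a little short of the stated 5 to 7 mm. The stop was firm, about 0.1 mm of movement from 16 to 22 N, so I took the cap as home. I could not measure its height directly.

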